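# Sort the model-maker's bench into trays and latch the keeper

### The job

Tidy this model-making bench: lay the two timber offcuts (flat batten and grooved block) in the tray that has the hinged keeper arm, and the two hand tools (paintbrush and file) in the plain tray, each lying wholly inside and below the rim. Once both offcuts are in, press the keeper arm down over them until its catch holds it. Leave everything else on the bench where it is.

Things in the scene. Friction and masses are not known exactly. Their poses are not given: they have to be found in the camera images.
- timber_tray: open plywood tray, fixed to the bench, outside 220 (its x) x 170 (its y) x 50 mm high, walls and floor 6 mm thick; origin at the centre of its underside. It has a sprung keeper arm across it near its +x end, 85 mm from its centre: hinged between 82 mm high posts outside its +y wall, the arm is open (tilted up) at the start; a catch on a 44 mm high block stands outside its -y wall
- tool_tray: open plywood tray, fixed to the bench, outside 220 (its x) x 170 (its y) x 50 mm high, walls and floor 6 mm thick; origin at the centre of its underside. Plain: no arm, posts or catch
- keeper (a joint): keeper arm angle, rad: 0 = open, 0.45 rad (26 degrees) above level, its outer end 180 mm above the bench, where its spring holds it; grows as the outer end is pressed down; 0.45 = level, its stop. The last 0.1 rad takes up to 12 N at the pad; it snaps past the catch and then, let go, stays at about 0.44; let go short of the catch it springs back to 0
- keeper_hinge (a point): hinge axis of the keeper arm, parallel to the tray's x; at (85, 98, 72) mm in the tray's frame. The arm (20 mm wide, 8 mm thick) runs from here towards the tray's -y. The level arm's underside is 68 mm above the bench, 18 mm above the rim
- keeper_pad (a point): middle of the upper face of the black press pad (36 x 46 mm, 8 mm thick) at the arm's outer end, 217 mm along the arm from the hinge and 4 mm above the arm's centre line; moves with the arm. At the closed end it lies 34 mm beyond the tray's -y wall, 76 mm above the bench. In the pad's frame y runs along the arm to the hinge, z out of its upper face
- batten: timber offcut: flat batten of pale wood 160 (x) x 34 (y) x 14 mm (z), about 50 g; origin at the centre of its underside
- batten_a (a point): middle of the batten's end at its +x
- batten_b (a point): middle of the batten's end at its -x
- block: timber offcut: block of pale wood 110 (x) x 44 (y) x 30 mm (z) with a groove 12 mm wide and 12 mm deep along its top, about 80 g; origin at the centre of its underside
- block_a (a point): middle of the block's end at its +x
- block_b (a point): middle of the block's end at its -x
- brush: hand tool: flat paintbrush 160 mm long lying along its x, round pale wooden handle 20 mm thick from x = -80 to 0 mm, then a steel ferrule 42 wide (y) and 20 high, and grey bristles 39 wide, tip at x = +80; about 70 g, balances near x = -15; origin under its middle on its underside
- brush_a (a point): middle of the brush's end at its +x
- brush_b (a point): middle of the brush's end at its -x
- file: hand tool: flat file 160 mm long lying along its x, pale wooden handle 24 wide (y) x 22 high from x = -80 to -10 mm, then a dark steel blade 22 wide, 5 thick, 11 mm above the bench, tip at x = +80; about 90 g, balances near x = -15; origin under its middle, at the height of the handle's underside
- file_a (a point): middle of the file's end at its +x
- file_b (a point): middle of the file's end at its -x
- foam: pink foam offcut, a block 75 x 36 x 25 mm, on the bench among the things to sort; not to be moved; origin at the centre of its underside
- sander: cork sanding block 65 x 36 x 25 mm, lying beyond the things to sort; not to be moved; origin at the centre of its underside
- glue: white glue bottle with a blue nozzle, 60 mm across, 183 mm tall; not to be moved; origin at the centre of its underside
- jar: empty glass jar, 70 mm across, 85 mm tall; not to be moved; origin at the centre of its underside
- tape: roll of brown tape lying flat, 90 mm across, 24 mm high; not to be moved; origin at the centre of its underside
- model: grey card model of a building on a 110 mm square base, 76 mm tall; not to be moved; origin at the centre of its underside
There are look-alikes about, which are no part of the job. Leave any pink or turquoise look-alike of the batten alone.

How it is judged:
On the way:
1. both timber offcuts lie in the tray with the keeper arm while the arm is still up (x of batten_a in the frame of timber_tray between -0.106 and 0.106 m and y of batten_a in the frame of timber_tray between -0.081 and 0.081 m and z of each of batten_a, batten_b, block_a, block_b in the frame of timber_tray below 0.05 m and x of batten_b in the frame of timber_tray between -0.106 and 0.106 m and y of batten_b in the frame of timber_tray between -0.081 and 0.081 m and x of block_a in the frame of timber_tray between -0.106 and 0.106 m and y of block_a in the frame of timber_tray between -0.081 and 0.081 m and x of block_b in the frame of timber_tray between -0.106 and 0.106 m and y of block_b in the frame of timber_tray between -0.081 and 0.081 m and value of joint keeper below 0.2 rad), for 0.2 s.
At the end, for the whole second after the job is handed in: Both ends of the batten and of the block are within the walls of the timber tray, and both ends of the brush and of the file within those of the tool tray, all below the rim (50 mm above the bench) and at rest (under 30 mm/s); the keeper arm is held down by its catch (above 0.415 rad) (x of batten_a in the frame of timber_tray between -0.106 and 0.106 m and y of batten_a in the frame of timber_tray between -0.081 and 0.081 m and z of each of batten_a, batten_b, block_a, block_b in the frame of timber_tray below 0.05 m and x of batten_b in the frame of timber_tray between -0.106 and 0.106 m and y of batten_b in the frame of timber_tray between -0.081 and 0.081 m and x of block_a in the frame of timber_tray between -0.106 and 0.106 m and y of block_a in the frame of timber_tray between -0.081 and 0.081 m and x of block_b in the frame of timber_tray between -0.106 and 0.106 m and y of block_b in the frame of timber_tray between -0.081 and 0.081 m and x of brush_a in the frame of tool_tray between -0.106 and 0.106 m and y of brush_a in the frame of tool_tray between -0.081 and 0.081 m and z of each of brush_a, brush_b, file_a, file_b in the frame of tool_tray below 0.05 m and x of brush_b in the frame of tool_tray between -0.106 and 0.106 m and y of brush_b in the frame of tool_tray between -0.081 and 0.081 m and x of file_a in the frame of tool_tray between -0.106 and 0.106 m and y of file_a in the frame of tool_tray between -0.081 and 0.081 m and x of file_b in the frame of tool_tray between -0.106 and 0.106 m and y of file_b in the frame of tool_tray between -0.081 and 0.081 m and linear speed of each of batten, block, brush, file below 0.03 m/s and value of joint keeper above 0.415 rad); the robot touches nothing.
It fails at once if a bystander (foam, sander, glue, jar, tape or model) is moved more than 25 mm (distance of any of foam, sander, glue, jar, tape, model from where it was at the start of the episode above 0.025 m).
It also fails if it takes over 72 s, if anything falls off the work surface, if the arm or the gripper's body presses on something with over 40 N, if the wrist force passes 120 N, or if a joint passes its speed limit or range.

### The arm

A 6-joint arm with a two-finger parallel gripper is mounted at the origin on the work surface. World frame = base frame: x ahead of the robot, y to its left, z up, the work surface at z = 0. Lengths are in m, angles in rad, forces in N, time in s.
With the tool pointing down it reaches from about 0.425 to 0.925 m from the base axis. Payload 12.5 kg.
Tool frame: the origin (TCP) lies midway between the tips of the shut fingers; the grasp point (between the pads) lies 19 mm behind it (env.hold_point_z is the distance from the TCP to the grasp point, in m); x points along the fingers, z is the direction in which the jaws open and shut, and the axes are right-handed (so a half turn about x gives the same grasp; the last joint's range is limited). The gripper opens to 85 mm and grips with 20 to 120 N. Pads are 22 mm wide; open, the fingers measure 114 mm over their backs; the gripper's body (76 mm by 85 mm) begins 54 mm behind the grasp point. The pads swing forward as they close: fully open they stand 13 mm farther back than shut.
Start: joints at [1.033, 0.491, 1.559, -0, 1.092, -0.106], TCP at [0.262, 0.568, 0.231] pointing down, gripper open.
Joint ranges: [-3.1, 3.1], [-0.84, 2.19], [0.05, 2.79], [-1.13, 4.28], [0.06, 2.93], [-2.69, 2.69]. Speed limits (rad/s): [2.22, 2.22, 2.79, 3.14, 3.14, 3.14].

### API

Orientations are given as a unit quaternion [w, x, y, z].
In Python, from bench import get_state, cams, env gives the robot as it stands. The module is installed in compiled form; this text tells all that it offers.
- The arm moves only by the shell command python3 -m pendant 'ROWS' [FORCE]. ROWS is JSON, a list of rows, each a list of 7 numbers: the shift along the tool's x, y, z in units of 120 mm (1.0 is 120 mm), then the turn, a rotation vector about the tool's x, y, z in units of 90 degrees (1.0 is 90 degrees), then the closure in counts, from 0 (fully open) to 255 (shut). In form: [[x, y, z, ax, ay, az, jaw], ...]. A call has 1 to 10 rows; each row is the pose to reach, as a shift and turn from the pose commanded when the call began, along the tool's axes at that moment; what a row does not reach only later rows make up. A row lasts 1/12 s, in which the tool goes at most 41.7 mm and 7.16 degrees, less where a joint would pass 70% of its speed; a pose out of reach is approached as far as the arm can. A call with a number of a shift or a turn outside -1 to 1 is refused whole. A call with a gripper value outside its range is refused whole. The fingers move at their own pace and stop on an object; FORCE is the grip in N (left out, the last holds). Time passes only in rows, so rows that repeat a pose let the fingers close. It gives the time, the measured TCP pose, the force and the opening at its end, in the units of the state.
- get_state(): the state, without advancing time (a new reading comes with each control period).
- cams.snapshot(name): name is "scene" or "top" or "wrist"; returns a dict with "img" (420x560x3 uint8, blue, green, red), "depth" (420x560 float32, m along the optical axis (not along the pixel's ray), 0 where there is no reading), "fx", "fy", "cx", "cy" (pixels), "rvec" (rotation vector, rad) and "tvec" (3), from world to camera coordinates, as OpenCV has them; the wrist camera has in their place "hand_eye" (4x4, takes a point from camera to tool coordinates, whose origin is the TCP and whose axes are the tool frame's). Camera axes: x right, y down, z forward; pixel columns grow to the right and rows downward; lengths in m; the calibration is good to about 2 mm. A picture is of the moment at which its call begins: read the wrist's pose just before it.
- env.finish_job(): hands the job in, once; it reports no verdict.
Trained networks look in a picture, given as the dict that the camera call returned (one of the last four; its "shot" number tells which), for a name from the list of things; names that differ only in an ending like _2 or _b are one class to them, and where a whole thing is asked for, a point or a joint stands for the part that bears it (a point fixed in the world has none). Each returns a list of dicts, best first, with "score" (0 to 1); they miss things now and then, are a little off and sometimes report something else, mostly with a low value. They report only what shows in the picture. A call takes as long as a camera call. They do not tell look-alikes from the thing itself.
- cams.look_for(picture, thing): "box" ([left, top, width, height] in pixels, round what is visible of it).
- cams.cut_out(picture, thing): "region" (420x560 bool, what is visible of it) and "box" ([left, top, width, height] in pixels, round what is visible of it).
The state is a dict: "clock": time; "joint_positions": joint angles; "dq": joint speeds; "effort": joint torques, N m; "eef_pos": TCP position; "ee_rot": TCP orientation; "ft_force": force on the tool from outside, world axes, zero at the start; "torque": the same for the moment, N m; "finger_gap": opening from 0.0 (shut) to 1.0 (fully open).
Only numpy, scipy, OpenCV 4.12 (cv2) and the standard library are available. Lean on these libraries where they do the work, as an engineer would, in place of code of your own. Each camera call takes 0.05 s, during which the arm holds its last target. There are 200 camera calls.

## Working session

There is one attempt and no reset: what is moved stays moved. The work goes in short steps, Python scripts to look and compute and a shell command to move; the robot and the scene stay as the last step left them, time stands still between calls to the robot, and variables do not carry over. Pictures are saved under pics/ and viewed, about 8 in all and at most 12, crops included, and the job is handed in when it is done.

```bash
mkdir -p pics
cat > h.py <<'E'
import numpy as np, cv2
from scipy.spatial.transform import Rotation as R
from bench import get_state, cams, env
def T():
    s=get_state(); q=s['ee_rot']; return np.array(s['eef_pos']),R.from_quat([q[1],q[2],q[3],q[0]])
def cloud(p,pose=None):
    d=p['depth'];v,u=np.mgrid[0:420,0:560]
    c=np.stack([(u-p['cx'])/p['fx']*d,(v-p['cy'])/p['fy']*d,d],-1)
    if 'hand_eye' in p:
        H=np.array(p['hand_eye']);t,r=pose
        w=c@H[:3,:3].T+H[:3,3]; w=w@r.as_matrix().T+t
    else:
        M=cv2.Rodrigues(np.array(p['rvec'],float))[0]; w=(c-np.ravel(p['tvec']))@M
    w[d==0]=np.nan
    return w
def rect(P):
    P=P[~np.isnan(P).any(1)]
    (c,s,a)=cv2.minAreaRect((P[:,:2]*1000).astype(np.float32))
    if s[0]<s[1]: s=(s[1],s[0]);a+=90
    return np.round(c,0),np.round(s,0),round((a+90)%180-90,1),np.round(np.percentile(P[:,2]*1000,[5,50,95]))
E
python3 - <<'E'
from h import *
a=cams.snapshot('top');b=cams.snapshot('scene')
cv2.imwrite('pics/top.png',a['img']);cv2.imwrite('pics/scene.png',b['img'])
w=cloud(a); np.save('topw.npy',w)
for n in ['timber_tray','tool_tray','batten','block','brush','file','foam','sander','glue','jar','tape','model','keeper_pad']:
    for o in cams.cut_out(a,n)[:3]:
        print(n,round(o['score'],2),o['box'],*rect(w[o['region']]))
print(T()[0],T()[1].as_matrix().round(3))
E
```

```text
timber_tray 0.91 [155.7, 190.3, 68.4, 71.0] [474. 273.] [234. 224.] -3.2 [ -1.   9. 145.]
tool_tray 0.61 [313.6, 200.1, 52.3, 66.9] [ 441. -259.] [235. 171.] -5.3 [-1.  8. 51.]
tool_tray 0.39 [281.9, 212.5, 18.0, 30.4] [461. -92.] [109.  44.] -10.2 [12. 28. 38.]
tool_tray 0.27 [235.0, 152.9, 11.6, 42.0] [668.  84.] [164.  41.] 7.6 [ 9. 19. 26.]
batten 0.95 [340.4, 283.6, 40.4, 38.7] [ 202. -324.] [159.  37.] 53.0 [ 6. 15. 22.]
batten 0.86 [378.7, 249.5, 47.6, 8.7] [ 365. -486.] [160.  35.] 87.5 [ 7. 15. 23.]
batten 0.6 [284.6, 149.6, 14.2, 42.3] [666. -97.] [158.  35.] -10.5 [ 6. 14. 23.]
block 0.66 [281.8, 212.8, 18.5, 30.1] [460. -91.] [108.  41.] -12.0 [13. 28. 38.]
block 0.42 [311.6, 141.7, 28.5, 31.0] [ 736. -225.] [117. 110.] -7.3 [ 4. 41. 70.]
brush 0.56 [236.1, 151.9, 10.6, 42.9] [671.  84.] [164.  41.] 6.6 [ 9. 19. 26.]
file 0.62 [239.7, 202.9, 10.7, 44.0] [477.  73.] [160.  28.] 2.4 [ 4. 16. 27.]
foam 0.55 [261.0, 185.4, 11.0, 23.3] [577.  -2.] [79. 37.] -0.6 [-2. 25. 33.]
sander 0.45 [260.5, 144.2, 10.1, 22.3] [735.  -2.] [67. 33.] -0.2 [10. 24. 32.]
jar 0.95 [151.3, 159.7, 17.9, 21.8] [658. 373.] [68. 64.] 58.3 [ 1. 45. 88.]
tape 0.69 [363.8, 162.3, 26.3, 19.9] [ 663. -402.] [85. 84.] -30.0 [12. 24. 31.]
model 0.7 [311.1, 139.1, 34.5, 33.9] [ 739. -227.] [129. 115.] -7.0 [ 2. 40. 69.]
keeper_pad 0.69 [236.2, 152.3, 11.5, 41.9] [667.  86.] [162.  41.] 4.0 [11. 19. 26.]
[0.26156177 0.56766053 0.23135082] [[ 0.    -0.908  0.419]
 [ 0.     0.419  0.908]
 [-1.    -0.     0.   ]]
```

View pics/top.png

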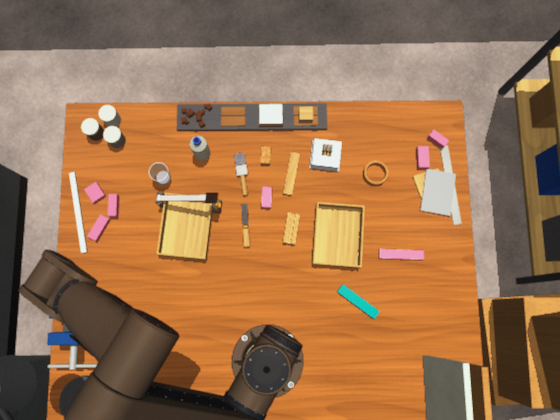

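View pics/scene.png

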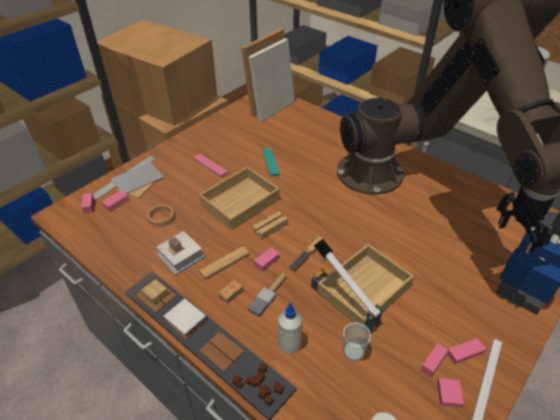

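The top view shows:
- **Batten:** pale at px (290,173). Look-alikes are turquoise (358,301), pink (401,254), the white strip (77,212) and the grey/white strip (452,185).
- **Other pieces:** block at (291,228), brush (240,172, bristles up the image), file (245,225, blade up).
- **Bystanders nearby:** foam at (266,197), sander (265,155).
- **Keeper tray:** at (186,231), with the arm open across its far end and the pad at (211,198).
- **Plain tray:** at (339,236).

I choose the pale batten, the second-last one the detector listed. Next I fit the tray rims and make a close crop.

Run:
```python
from h import *
w=np.load('topw.npy')
def sel(x0,x1,y0,y1,z0,z1):
    P=w.reshape(-1,3);return P[(P[:,0]>x0)&(P[:,0]<x1)&(P[:,1]>y0)&(P[:,1]<y1)&(P[:,2]>z0)&(P[:,2]<z1)]
print('tool',rect(sel(.28,.6,-.38,-.13,.04,.06)))
print('timber',rect(sel(.3,.62,.16,.40,.04,.06)))
P=sel(.3,.62,.1,.45,.062,.3); print('arm',rect(P)); 
Q=P[P[:,2]>.12];print(Q.mean(0),np.percentile(Q,95,axis=0))
im=cv2.imread('pics/top.png')[130:270,150:400];cv2.imwrite('pics/crop.png',cv2.resize(im,None,fx=3.2,fy=3.2,interpolation=cv2.INTER_CUBIC))
```

```text
tool (array([ 435., -259.]), array([221., 171.]), -5.3, array([41., 49., 57.]))
timber (array([470., 282.]), array([221., 219.]), -8.5, array([42., 50., 58.]))
arm (array([556., 268.]), array([225.,  43.]), 84.6, array([ 76., 133., 178.]))
[0.54832437 0.20892978 0.15570016] [0.56256031 0.27218375 0.18067915]
```

View pics/crop.png

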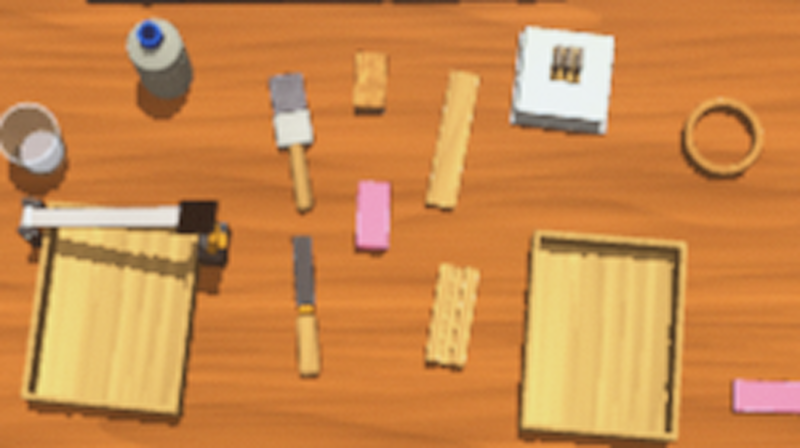

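```bash
python3 -m pendant '[[0,0,0,-0.08,0,0,0],[0,0,0,-0.16,0,0,0],[0,0,0,-0.24,0,0,0],[0,0,0,-0.275,0,0,0],[0,0,0,-0.275,0,0,0]]' 40; python3 -c "
from h import *
print(T()[0],T()[1].as_matrix().round(3))"
```

```text
clock: 1.17
eef_pos: [0.2616, 0.5677, 0.2313]
ee_rot: [0.499, -0.501, 0.499, 0.501]
ft_force: [0.5, 0.2, -0.0]
finger_gap: 1.001
[0.26155253 0.56766138 0.23134696] [[ 0.    -1.    -0.003]
 [ 0.    -0.003  1.   ]
 [-1.    -0.     0.   ]]
```

The crop confirms the choice: pale batten at crop px (453,140), grooved block at (453,315), brush (293,140, handle toward the robot), file (305,305, handle toward the robot), foam (373,215). Next I look at the keeper tray from close above.

```bash
python3 -m pendant '[[-0.33,-0.5,-0.74,0,0,0,0],[-0.33,-0.5,-0.74,0,0,0,0],[-0.33,-0.5,-0.74,0,0,0,0]]' >/dev/null;  python3 -m pendant '[[-0.33,-0.5,-0.74,0,0,0,0],[-0.33,-0.5,-0.74,0,0,0,0],[-0.33,-0.5,-0.74,0,0,0,0]]' >/dev/null; python3 -m pendant '[[-0.33,-0.5,-0.74,0,0,0,0],[-0.33,-0.5,-0.74,0,0,0,0],[-0.33,-0.5,-0.74,0,0,0,0],[-0.33,-0.5,-0.74,0,0,0,0]]'
cat >> h.py <<'E'
def look(name=None):
    t=T(); p=cams.snapshot('wrist'); w=cloud(p,t)
    if name: cv2.imwrite('pics/'+name+'.png',p['img'])
    return p,w
def box(w,x0,x1,y0,y1,z0,z1):
    P=w.reshape(-1,3);return P[(P[:,0]>x0)&(P[:,0]<x1)&(P[:,1]>y0)&(P[:,1]<y1)&(P[:,2]>z0)&(P[:,2]<z1)]
E
python3 - <<'E'
from h import *
p,w=look('w1'); np.save('w1.npy',w)
print(T()[0], 'corners',w[5,5],w[5,-5],w[-5,5],w[-5,-5])
P=box(w,.3,.62,.15,.42,.045,.055);print(len(P),rect(P))
P=box(w,.3,.62,.15,.42,.002,.01);print('floor',len(P),rect(P))
E
```

```text
clock: 2.0
eef_pos: [0.4444, 0.298, 0.3524]
ee_rot: [0.503, -0.499, 0.5, 0.498]
ft_force: [0.1, 0.0, 0.0]
finger_gap: 0.998
[0.4430283  0.29951705 0.35119991] corners [ 2.08355092e-01 -1.06604847e-01 -1.82225335e-04] [0.22371868 0.67958553 0.03136712] [0.43592013 0.24093639 0.44754737] [0.4389307  0.35781681 0.44590554]
1954 (array([470., 282.]), array([223., 220.]), 83.9, array([46., 50., 51.]))
floor 11569 (array([462., 285.]), array([317., 268.]), 0.3, array([4., 6., 7.]))
```

View pics/w1.png

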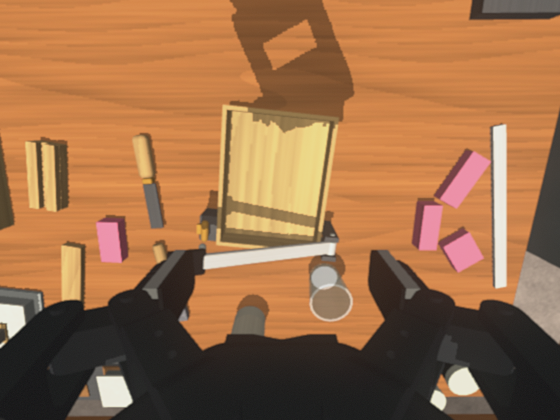

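The wrist view shows the tray rim corners at about (222,105), (338,122), (322,247) and (217,243). The arm runs from (335,250) to the pad at (200,262), and the catch is at (203,232).

```bash
cat >> h.py <<'E'
from scipy.optimize import least_squares
def fittray(P,x0):
    def f(v):
        c,s=np.cos(v[2]),np.sin(v[2]);d=P[:,:2]-v[:2];x=abs(c*d[:,0]+s*d[:,1]);y=abs(-s*d[:,0]+c*d[:,1])
        qx,qy=x-.107,y-.082
        return np.hypot(np.maximum(qx,0),np.maximum(qy,0))+np.minimum(np.maximum(qx,qy),0)
    r=least_squares(f,x0,loss='soft_l1',f_scale=.002)
    return r.x[:2]*1000,np.degrees(r.x[2]),np.median(abs(r.fun))*1000
E
python3 - <<'E'
from h import *
w=np.load('w1.npy')
print('timber wrist',fittray(box(w,.3,.62,.15,.42,.046,.053),[.468,.275,-.1]))
t=np.load('topw.npy')
print('timber top',fittray(box(t,.3,.62,.15,.42,.042,.056),[.468,.275,-.1]))
print('tool top',fittray(box(t,.28,.6,-.38,-.13,.04,.057),[.435,-.259,-.1]))
for n,b in dict(block=(.38,.55,-.15,-.04,.02,.04),file=(.38,.58,.03,.12,.012,.03)).items():
    for m in (w,t): print(n,rect(box(m,*b)))
for n,b in dict(batten=(.56,.77,-.16,-.05,.009,.03),brush=(.56,.77,.04,.15,.012,.03)).items(): print(n,rect(box(t,*b)))
E
```

```text
timber wrist (array([470.6127325 , 287.76603353]), np.float64(-6.42605027732741), np.float64(1.7042610834795135))
timber top (array([470.95555317, 282.05459569]), np.float64(-7.350975714555411), np.float64(1.9967718611718226))
tool top (array([ 434.1423322 , -258.13894748]), np.float64(-5.191703687186593), np.float64(1.814479825101842))
block (array([460., -87.]), array([110.,  46.]), -10.0, array([22., 29., 31.]))
block (array([461., -92.]), array([109.,  44.]), -10.2, array([22., 29., 37.]))
file (array([475.,  77.]), array([159.,  23.]), 2.8, array([12., 17., 22.]))
file (array([470.,  71.]), array([165.,  67.]), -7.6, array([12., 18., 27.]))
batten (array([ 664., -106.]), array([207., 107.]), 1.0, array([10., 14., 23.]))
brush (array([667.,  98.]), array([206.,  91.]), 0.3, array([13., 19., 26.]))
```

```bash
cat >> h.py <<'E'
def plan(x,y,z,yaw=None,start=None,syaw=None):
    "x,y,z mm world TCP; yaw deg (0: jaws along world y). prints n equal calls of shift; turn in last"
    t,r=T(); t=t*1000
    zx=r.as_matrix()[:,2]; cy=np.degrees(np.arctan2(zx[1],zx[0]))-90
    if start is not None: t=np.array(start,float); cy=syaw
    if yaw is None: yaw=cy
    a=np.radians(cy); c,s=np.cos(a),np.sin(a); d=np.array([x,y,z])-t
    # tool x=-Z, y=-(c,s), z=(-s,c)
    sh=np.array([-d[2],-(c*d[0]+s*d[1]),-s*d[0]+c*d[1]])/120
    n=int(np.ceil(max(abs(sh).max(),1e-6))); D=np.linalg.norm(d)
    print(f'to {x,y,z,round(yaw,1)}: {n} calls shift {np.round(sh/n,3)} rows/call {D/n/41.7:.1f}; turn {-(yaw-cy)/90:.3f} ({abs(yaw-cy)/7.16:.1f} rows); yaw now {cy:.1f}')
E
python3 -c "
from h import *
plan(445,-88,200,-10)"
```

```text
to (445, -88, 200, -10): 4 calls shift [ 0.315 -0.009 -0.807] rows/call 2.5; turn 0.107 (1.3 rows); yaw now -0.3
```

```bash
python3 -m pendant '[[0.315,-0.01,-0.807,0,0,0,0],[0.315,-0.01,-0.807,0,0,0,0],[0.315,-0.01,-0.807,0,0,0,0]]' >/dev/null; python3 -m pendant '[[0.315,-0.01,-0.807,0,0,0,0],[0.315,-0.01,-0.807,0,0,0,0],[0.315,-0.01,-0.807,0,0,0,0]]' >/dev/null; python3 -m pendant '[[0.315,-0.01,-0.807,0,0,0,0],[0.315,-0.01,-0.807,0,0,0,0],[0.315,-0.01,-0.807,0,0,0,0]]' >/dev/null; python3 -m pendant '[[0.315,-0.01,-0.807,0.107,0,0,0],[0.315,-0.01,-0.807,0.107,0,0,0],[0.315,-0.01,-0.807,0.107,0,0,0],[0.315,-0.01,-0.807,0.107,0,0,0],[0.315,-0.01,-0.807,0.107,0,0,0]]'
python3 - <<'E'
from h import *
p,w=look('w2'); np.save('w2.npy',w)
print(T()[0])
b=cams.cut_out(p,'block')
for o in b: print(o['score'],o['box'],rect(w[o['region']]))
print(rect(box(w,.38,.55,-.15,-.04,.02,.04)))
print('tool tray',fittray(box(w,.28,.6,-.38,-.13,.046,.053),[.434,-.258,-.09]))
plan(460,-89,50,-10)
E
```

```text
clock: 3.22
eef_pos: [0.4462, -0.086, 0.1982]
ee_rot: [0.541, -0.455, 0.541, 0.456]
ft_force: [-0.3, 0.8, -0.3]
finger_gap: 1.0
[ 0.44637169 -0.08539325  0.19870307]
0.57 [260.1, 145.3, 42.7, 102.3] (array([460., -89.]), array([110.,  47.]), -10.7, array([17., 29., 31.]))
(array([460., -88.]), array([110.,  44.]), -10.1, array([28., 30., 31.]))
tool tray (array([ 433.67596816, -253.80931168]), np.float64(-5.192404142956622), np.float64(1.7918384285934563))
to (460, -89, 50, -10): 2 calls shift [ 0.621 -0.058 -0.007] rows/call 1.8; turn 0.004 (0.1 rows); yaw now -9.6
```

View pics/w2.png

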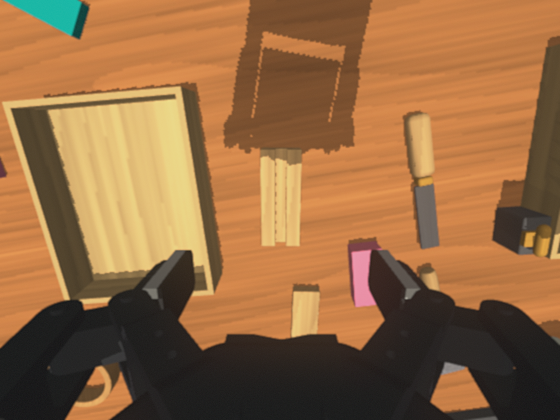

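Block at px (280,197), matching the given 110x44x30 mm. The tool tray is on the left, the file at (425,180) and the foam at (365,275). Descending to grip the block.

```bash
python3 -m pendant '[[0.62,-0.116,-0.02,0,0,0,0],[0.62,-0.116,-0.02,0,0,0,0],[0.62,-0.116,-0.02,0,0,0,0]]' >/dev/null; python3 -m pendant '[[0.7,0,0,0,0,0,0],[1.0,0,0,0,0,0,0],[1.0,0,0,0,0,0,0],[1.0,0,0,0,0,0,0],[1.0,0,0,0,0,0,0]]' ;python3 -m pendant '[[0,0,0,0,0,0,255],[0,0,0,0,0,0,255],[0,0,0,0,0,0,255],[0,0,0,0,0,0,255],[0,0,0,0,0,0,255],[0,0,0,0,0,0,255],[0,0,0,0,0,0,255],[0,0,0,0,0,0,255]]' 40; python3 -m pendant '[[-0.3,0,0,0,0,0,255],[-0.6,0,0,0,0,0,255],[-1,0,0,0,0,0,255],[-1,0,0,0,0,0,255]]'
python3 -c "
from h import *
a=np.radians(-6.5);c,s=np.cos(a),np.sin(a)
for n,x,y in (('block',-12,32),('batten',-14,-38)): print(n,471+c*x-s*y,285+s*x+c*y)
plan(462.7,318.2,125,-6.5)"
```

```text
clock: 3.98
eef_pos: [0.4596, -0.0899, 0.005]
ee_rot: [0.539, -0.456, 0.54, 0.457]
ft_force: [-0.7, 0.2, 0.5]
finger_gap: 1.003
clock: 4.65
eef_pos: [0.4607, -0.0909, 0.0067]
ee_rot: [0.541, -0.457, 0.539, 0.455]
ft_force: [-1.3, 3.0, 17.6]
finger_gap: 0.511
clock: 4.98
eef_pos: [0.4615, -0.0912, 0.1308]
ee_rot: [0.542, -0.459, 0.538, 0.454]
ft_force: [0.9, -0.5, 0.4]
finger_gap: 0.508
block 462.699640572454 318.15273794686567
batten 452.78827189734733 248.82911447704035
to (462.7, 318.2, 125, -6.5): 4 calls shift [0.012 0.14  0.841] rows/call 2.5; turn -0.035 (0.4 rows); yaw now -9.6
```

Gap 43 mm, so the block is gripped. Carry it to the tray, checking the tray again on arrival.

```bash
for i in 1 ; do python3 -m pendant '[[0,0.14,0.841,0,0,0,255],[0,0.14,0.841,0,0,0,255],[0,0.14,0.841,0,0,0,255]]' >/dev/null; python3 -m pendant '[[0,0.14,0.841,0,0,0,255],[0,0.14,0.841,0,0,0,255],[0,0.14,0.841,0,0,0,255]]' >/dev/null; python3 -m pendant '[[0,0.14,0.841,0,0,0,255],[0,0.14,0.841,0,0,0,255],[0,0.14,0.841,0,0,0,255]]' >/dev/null; python3 -m pendant '[[0,0.14,0.841,-0.035,0,0,255],[0,0.14,0.841,-0.035,0,0,255],[0,0.14,0.841,-0.035,0,0,255],[0,0.14,0.841,-0.035,0,0,255],[0,0.14,0.841,-0.035,0,0,255],[0,0.14,0.841,-0.035,0,0,255]]'; done
python3 - <<'E'
from h import *
p,w=look('w3'); np.save('w3.npy',w)
print(T()[0],get_state()['finger_gap'])
t=np.load('topw.npy'); w1=np.load('w1.npy')
print('timber wrist',fittray(box(w,.3,.62,.15,.42,.046,.053),[.468,.285,-.1]))
plan(462.7,318.2,15,-6.5)
E
```

```text
clock: 6.23
eef_pos: [0.4607, 0.3179, 0.1249]
ee_rot: [0.527, -0.471, 0.527, 0.471]
ft_force: [-1.2, 0.4, -0.5]
finger_gap: 0.506
[0.4609405 0.3175003 0.1248543] 0.5062709730760049
timber wrist (array([470.70415255, 287.66813503]), np.float64(-6.202943851507482), np.float64(1.7271954663386213))
to (462.7, 318.2, 15, -6.5): 1 calls shift [ 0.915 -0.014  0.007] rows/call 2.6; turn -0.000 (0.0 rows); yaw now -6.5
```

View pics/w3.png

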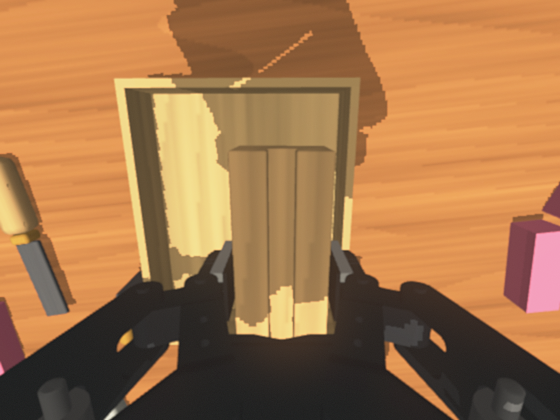

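The block is held between the pads at (282,250), over the tray's right half, aligned and clear of the right wall. Lower and release.

```bash
python3 -m pendant '[[0.3,-0.01,0,0,0,0,255],[0.6,-0.01,0,0,0,0,255],[0.92,-0.01,0,0,0,0,255],[0.92,-0.01,0,0,0,0,255],[0.92,-0.01,0,0,0,0,255],[0.92,-0.01,0,0,0,0,95],[0.92,-0.01,0,0,0,0,95],[0.92,-0.01,0,0,0,0,95],[0.92,-0.01,0,0,0,0,95]]'; python3 -m pendant '[[-0.3,0,0,0,0,0,95],[-0.65,0,0,0,0,0,95],[-1,0,0,0,0,0,95]]'; python3 -m pendant '[[-0.8,0,0,0,0,0,0],[-0.8,0,0,0,0,0,0],[-0.8,0,0,0,0,0,0],[-0.8,0,0,0,0,0,0]]'
python3 - <<'E'
from h import *
p,w=look('w4')
print(T()[0]); P=box(w,.36,.56,.19,.37,.028,.041);print('block',rect(P))
plan(650,-98,225,-10.3)
E
```

```text
clock: 7.03
eef_pos: [0.4626, 0.3183, 0.0151]
ee_rot: [0.528, -0.471, 0.527, 0.471]
ft_force: [-0.0, 0.3, 0.4]
finger_gap: 0.628
clock: 7.28
eef_pos: [0.4617, 0.318, 0.1349]
ee_rot: [0.527, -0.471, 0.528, 0.471]
ft_force: [-0.5, 0.4, 0.6]
finger_gap: 0.627
clock: 7.62
eef_pos: [0.4631, 0.3189, 0.2342]
ee_rot: [0.53, -0.472, 0.525, 0.47]
ft_force: [0.3, 0.8, -0.8]
finger_gap: 1.001
[0.46238853 0.31843892 0.23156188]
block (array([460., 280.]), array([200., 180.]), -0.2, array([31., 36., 39.]))
to (650, -98, 225, -10.3): 4 calls shift [ 0.014 -0.486 -0.818] rows/call 2.7; turn 0.043 (0.5 rows); yaw now -6.5
```

```bash
python3 -m pendant '[[0,0,-1,0,0,0,0],[0,0,-1,0,0,0,0],[0,0,-1,0,0,0,0]]' >/dev/null; python3 -m pendant '[[0,-0.3,-0.95,0,0,0,0],[0,-0.3,-0.95,0,0,0,0],[0,-0.3,-0.95,0,0,0,0]]' >/dev/null; python3 -m pendant '[[0,-0.82,-0.7,0,0,0,0],[0,-0.82,-0.7,0,0,0,0],[0,-0.82,-0.7,0,0,0,0],[0,-0.82,-0.7,0,0,0,0]]' >/dev/null; python3 -m pendant '[[0,-0.82,-0.62,0.043,0,0,0],[0,-0.82,-0.62,0.043,0,0,0],[0,-0.82,-0.62,0.043,0,0,0],[0,-0.82,-0.62,0.043,0,0,0],[0,-0.82,-0.62,0.043,0,0,0],[0,-0.82,-0.62,0.043,0,0,0]]'
python3 - <<'E'
from h import *
p,w=look('w5')
print(T()[0]);
for o in cams.cut_out(p,'batten'): print(o['score'],o['box'],rect(w[o['region']]))
print(rect(box(w,.57,.77,-.15,-.06,.009,.02)))
plan(664,-98,2,-10.3)
E
```

```text
clock: 9.0
eef_pos: [0.6484, -0.0974, 0.2278]
ee_rot: [0.543, -0.452, 0.544, 0.454]
ft_force: [0.4, -0.0, 0.6]
finger_gap: 1.002
[ 0.64833473 -0.09701327  0.22842281]
0.79 [270.0, 127.9, 35.2, 123.6] (array([666., -92.]), array([159.,  36.]), -10.7, array([12., 14., 15.]))
(array([666., -92.]), array([159.,  34.]), -11.3, array([13., 14., 15.]))
to (664, -98, 2, -10.3): 2 calls shift [ 0.946 -0.065  0.007] rows/call 2.7; turn 0.000 (0.0 rows); yaw now -10.3
```

```bash
python3 -m pendant '[[0.9,-0.127,0.048,0,0,0,0],[0.9,-0.127,0.048,0,0,0,0],[0.9,-0.127,0.048,0,0,0,0]]' >/dev/null; python3 -m pendant '[[0.6,0,0,0,0,0,50],[0.935,0,0,0,0,0,50],[0.935,0,0,0,0,0,50],[0.935,0,0,0,0,0,50],[0.935,0,0,0,0,0,50]]' ;python3 -m pendant '[[0,0,0,0,0,0,255],[0,0,0,0,0,0,255],[0,0,0,0,0,0,255],[0,0,0,0,0,0,255],[0,0,0,0,0,0,255],[0,0,0,0,0,0,255],[0,0,0,0,0,0,255]]' 40; python3 -m pendant '[[-0.3,0,0,0,0,0,255],[-0.6,0,0,0,0,0,255],[-1,0,0,0,0,0,255],[-1,0,0,0,0,0,255]]'
python3 -c "
from h import *
a=np.radians(-6.3);c,s=np.cos(a),np.sin(a)
for n,x,y in (('batten',-14,-40),): print(n,470.7+c*x-s*y,286.5+s*x+c*y)
plan(452.4,248.3,125,-6.3)"
```

```text
clock: 9.77
eef_pos: [0.6647, -0.094, 0.0089]
ee_rot: [0.542, -0.452, 0.543, 0.454]
ft_force: [-0.1, -1.2, 1.7]
finger_gap: 0.801
clock: 10.35
eef_pos: [0.6663, -0.095, 0.012]
ee_rot: [0.544, -0.454, 0.542, 0.452]
ft_force: [-2.1, 0.3, 9.1]
finger_gap: 0.361
clock: 10.68
eef_pos: [0.6678, -0.0954, 0.1377]
ee_rot: [0.545, -0.456, 0.541, 0.45]
ft_force: [0.6, -0.1, -0.2]
finger_gap: 0.364
batten 452.39517417998564 248.27784213706747
to (452.4, 248.3, 125, -6.3): 3 calls shift [0.035 0.76  0.832] rows/call 3.2; turn -0.045 (0.6 rows); yaw now -10.3
```

```bash
python3 -m pendant '[[0,0.95,0.2,0,0,0,255],[0,0.95,0.2,0,0,0,255],[0,0.95,0.2,0,0,0,255]]' >/dev/null; python3 -m pendant '[[0,0.95,0.35,0,0,0,255],[0,0.95,0.35,0,0,0,255],[0,0.95,0.35,0,0,0,255]]' >/dev/null; python3 -m pendant '[[0.1,0.38,0.95,0,0,0,255],[0.1,0.38,0.95,0,0,0,255],[0.1,0.38,0.95,0,0,0,255]]' >/dev/null; python3 -m pendant '[[0,0,1,-0.045,0,0,255],[0,0,1,-0.045,0,0,255],[0,0,1,-0.045,0,0,255],[0,0,1,-0.045,0,0,255],[0,0,1,-0.045,0,0,255],[0,0,1,-0.045,0,0,255]]'
python3 - <<'E'
from h import *
p,w=look('w6')
print(T()[0],get_state()['finger_gap'])
plan(452.4,248.3,19,-6.3)
E
```

```text
clock: 11.93
eef_pos: [0.4497, 0.2492, 0.1178]
ee_rot: [0.527, -0.472, 0.526, 0.472]
ft_force: [-0.4, -1.1, -1.4]
finger_gap: 0.362
[0.44980212 0.2486171  0.11772401] 0.367728566785811
to (452.4, 248.3, 19, -6.3): 1 calls shift [ 0.823 -0.022 -0.   ] rows/call 2.4; turn -0.000 (0.0 rows); yaw now -6.3
```

View pics/w6.png

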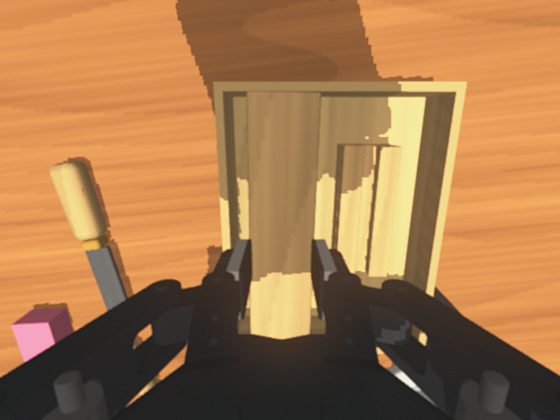

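The batten is held at (284,200), the block lies at (370,210), and there is room to the left wall. Lower and release.

```bash
python3 -m pendant '[[0.3,-0.05,0,0,0,0,255],[0.6,-0.05,0,0,0,0,255],[0.82,-0.05,0,0,0,0,255],[0.82,-0.05,0,0,0,0,255],[0.82,-0.05,0,0,0,0,255],[0.82,-0.05,0,0,0,0,135],[0.82,-0.05,0,0,0,0,135],[0.82,-0.05,0,0,0,0,135],[0.82,-0.05,0,0,0,0,135]]'; python3 -m pendant '[[-0.3,0,0,0,0,0,135],[-0.65,0,0,0,0,0,135],[-1,0,0,0,0,0,135]]'; python3 -m pendant '[[-0.8,0,0,0,0,0,0],[-0.8,0,0,0,0,0,0],[-0.8,0,0,0,0,0,0],[-0.8,0,0,0,0,0,0]]'
python3 - <<'E'
from h import *
p,w=look('w7')
print(T()[0]); 
a=np.radians(-6.3);c,s=np.cos(a),np.sin(a);D=w-np.array([.4707,.2865,0]);W=np.stack([c*D[...,0]+s*D[...,1],-s*D[...,0]+c*D[...,1],D[...,2]],-1)
for n,b in dict(batten=(-.102,.06,-.076,-.01,.014,.03),block=(-.102,.06,0,.076,.028,.042)).items(): print(n,rect(box(W,*b)))
plan(459,77,200,2.8)
E
```

```text
clock: 12.73
eef_pos: [0.4564, 0.2489, 0.0201]
ee_rot: [0.527, -0.472, 0.526, 0.472]
ft_force: [-0.2, 0.2, 0.1]
finger_gap: 0.471
clock: 12.98
eef_pos: [0.4554, 0.2485, 0.1398]
ee_rot: [0.526, -0.472, 0.527, 0.472]
ft_force: [1.5, -0.3, 0.9]
finger_gap: 0.47
clock: 13.32
eef_pos: [0.4569, 0.2492, 0.2386]
ee_rot: [0.529, -0.473, 0.524, 0.471]
ft_force: [0.2, 0.3, -0.4]
finger_gap: 0.991
[0.45612138 0.24886156 0.23611495]
batten (array([-15., -38.]), array([150.,  34.]), 1.3, array([18., 20., 21.]))
block (array([-12.,  31.]), array([110.,  44.]), -0.5, array([33., 36., 37.]))
to (459, 77, 200, 2.8): 2 calls shift [ 0.15 -0.09 -0.71] rows/call 2.1; turn -0.101 (1.3 rows); yaw now -6.3
```

View pics/w7.png

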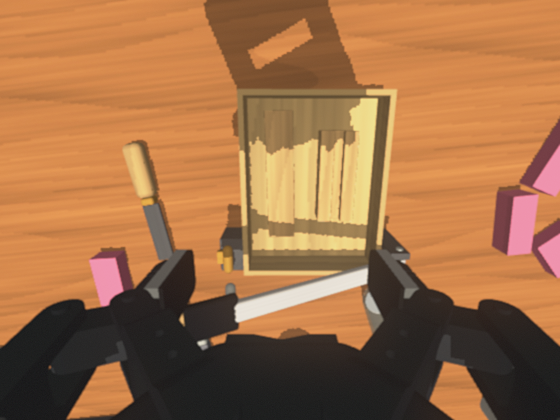

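Batten at px (280,165) and block at (337,175) both lie in the tray; measured in its frame they are at (-15,-38) and (-12,31), within the walls. Arm is up, pad at about (210,318), so I press it now.

Run:
```python
from h import *
w=look()[1]
for m in (w,np.load('topw.npy')):
    P=box(m,.47,.62,.14,.22,.14,.185);print(len(P),P.mean(0).round(3),P.min(0).round(3),P.max(0).round(3))
a=np.radians(-6.3);c,s=np.cos(a),np.sin(a)
x,y=85,-110; X,Y=470.7+c*x-s*y,286.5+s*x+c*y; print(X,Y)
plan(X,Y,215)
```

```text
2490 [0.542 0.188 0.167] [0.524 0.161 0.144] [0.563 0.22  0.18 ]
168 [0.545 0.184 0.168] [0.526 0.155 0.146] [0.565 0.218 0.185]
543.1159069936753 167.83687845719135
to (np.float64(543.1159069936753), np.float64(167.83687845719135), 215, np.float64(-6.3)): 1 calls shift [ 0.162 -0.799 -0.589] rows/call 2.9; turn -0.000 (0.0 rows); yaw now -6.3
```

```bash
python3 -m pendant '[[0,-0.8,-0.58,0,0,0,255],[0,-0.8,-0.58,0,0,0,255],[0,-0.8,-0.58,0,0,0,255],[0,-0.8,-0.58,0,0,0,255],[0,-0.8,-0.58,0,0,0,255],[0,-0.8,-0.58,0,0,0,255],[0,-0.8,-0.58,0,0,0,255]]' 40; python3 -m pendant '[[0.2,0,0,0,0,0,255],[0.4,0,0,0,0,0,255],[0.55,0,0,0,0,0,255],[0.65,0,0,0,0,0,255],[0.75,0,0,0,0,0,255],[0.85,0,0,0,0,0,255],[0.95,0,0,0,0,0,255],[0.95,0,0,0,0,0,255]]'; python3 -c "
from h import *
plan(543,169,76)"
```

```text
clock: 14.0
eef_pos: [0.5428, 0.1696, 0.2333]
ee_rot: [0.526, -0.472, 0.527, 0.472]
ft_force: [0.2, -0.1, 0.1]
finger_gap: 0.009
clock: 14.67
eef_pos: [0.5422, 0.1698, 0.1184]
ee_rot: [0.525, -0.472, 0.527, 0.473]
ft_force: [-0.6, 0.1, 0.6]
finger_gap: 0.0
to (543, 169, 76, np.float64(-6.2)): 1 calls shift [ 0.353 -0.007 -0.006] rows/call 1.0; turn -0.000 (0.0 rows); yaw now -6.2
```

```bash
python3 -m pendant '[[0.1,0,0,0,0,0,255],[0.2,0,0,0,0,0,255],[0.28,0,0,0,0,0,255]]'; python3 -c "
from h import *
p,w=look('w8')"
```

```text
clock: 14.92
eef_pos: [0.5436, 0.1696, 0.0868]
ee_rot: [0.527, -0.472, 0.526, 0.472]
ft_force: [-0.3, -1.4, 2.8]
finger_gap: -0.001
```

View pics/w8.png

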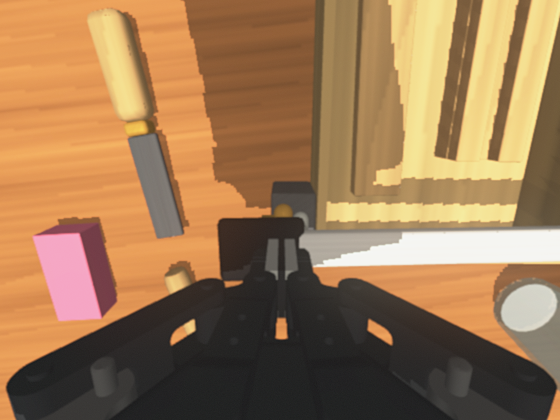

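The fingertips at (282,260) sit on the pad (260,248), and the arm is nearly level. Press on.

```bash
python3 -m pendant '[[0.04,0,0,0,0,0,255],[0.07,0,0,0,0,0,255],[0.1,0,0,0,0,0,255]]'; python3 -m pendant '[[0.02,0,0,0,0,0,255],[0.02,0,0,0,0,0,255]]'
```

```text
clock: 15.22
eef_pos: [0.5438, 0.1693, 0.0747]
ee_rot: [0.527, -0.472, 0.526, 0.472]
ft_force: [-1.6, -0.4, 7.5]
finger_gap: 0.0
clock: 15.38
eef_pos: [0.5439, 0.1692, 0.0729]
ee_rot: [0.527, -0.472, 0.526, 0.472]
ft_force: [-4.6, -0.4, 14.9]
finger_gap: -0.002
```

```bash
python3 -m pendant '[[0.02,0,0,0,0,0,255],[0.03,0,0,0,0,0,255],[0.03,0,0,0,0,0,255]]'; python3 -m pendant '[[-0.2,0,0,0,0,0,255],[-0.5,0,0,0,0,0,255],[-1,0,0,0,0,0,255],[-1,0,0,0,0,0,255]]';python3 - <<'E'
from h import *
w=look()[1]
P=box(w,.515,.57,.13,.19,.06,.19);print(len(P),P.mean(0).round(3),np.percentile(P[:,2],[5,50,95]).round(4))
P=box(w,.5,.6,.19,.35,.06,.19);print(len(P),np.percentile(P[:,2],[5,50,95]).round(4))
plan(455,77,200,2.8)
E
```

```text
clock: 15.63
eef_pos: [0.5441, 0.1693, 0.0705]
ee_rot: [0.527, -0.472, 0.526, 0.472]
ft_force: [-7.6, -1.1, 25.8]
finger_gap: -0.006
clock: 15.97
eef_pos: [0.5449, 0.1693, 0.1932]
ee_rot: [0.528, -0.473, 0.525, 0.471]
ft_force: [0.6, -0.9, -0.6]
finger_gap: 0.0
2066 [0.541 0.162 0.078] [0.0761 0.0776 0.0788]
3851 [0.0747 0.0767 0.078 ]
to (455, 77, 200, 2.8): 1 calls shift [-0.041  0.666 -0.849] rows/call 3.1; turn -0.101 (1.3 rows); yaw now -6.3
```

The arm stays level after release (pad at about 77 mm), so it is latched. Now the file.

```bash
python3 -m pendant '[[-0.06,0.76,-0.85,-0.101,0,0,0],[-0.06,0.76,-0.85,-0.101,0,0,0],[-0.06,0.76,-0.85,-0.101,0,0,0],[-0.06,0.76,-0.85,-0.101,0,0,0],[-0.06,0.76,-0.85,-0.101,0,0,0],[-0.06,0.76,-0.85,-0.101,0,0,0]]' 40
python3 - <<'E'
from h import *
p,w=look('w9'); print(T()[0])
for o in cams.cut_out(p,'file'): print(o['score'],o['box'],rect(w[o['region']]))
P=box(w,.38,.58,.04,.11,.01,.03);print(rect(P));print('handle',rect(P[P[:,2]>.0185]))
plan(451,75.5,10,2.8)
E
```

```text
clock: 16.52
eef_pos: [0.4424, 0.0774, 0.1962]
ee_rot: [-0.488, 0.512, -0.488, -0.511]
ft_force: [0.1, 0.1, 0.1]
finger_gap: 0.846
[0.4428821  0.07780167 0.19597718]
0.63 [266.6, 142.5, 21.3, 129.7] (array([479.,  76.]), array([168.,  24.]), 3.1, array([12., 17., 22.]))
0.23 [197.8, 255.3, 31.5, 63.0] (array([533.,  13.]), array([163.,  32.]), -9.8, array([10., 25., 26.]))
(array([474.,  76.]), array([159.,  23.]), 3.1, array([12., 17., 22.]))
handle (array([434.,  74.]), array([77., 21.]), 3.0, array([19., 21., 23.]))
to (451, 75.5, 10, 2.8): 2 calls shift [ 0.774 -0.033 -0.012] rows/call 2.2; turn 0.000 (0.0 rows); yaw now 2.8
```

```bash
python3 -m pendant '[[0.8,-0.06,-0.03,0,0,0,100],[0.8,-0.06,-0.03,0,0,0,100],[0.8,-0.06,-0.03,0,0,0,100]]' >/dev/null; python3 -m pendant '[[0.4,0,0,0,0,0,100],[0.765,0,0,0,0,0,100],[0.765,0,0,0,0,0,100],[0.765,0,0,0,0,0,100],[0.765,0,0,0,0,0,100]]' ;python3 -m pendant '[[0,0,0,0,0,0,255],[0,0,0,0,0,0,255],[0,0,0,0,0,0,255],[0,0,0,0,0,0,255],[0,0,0,0,0,0,255],[0,0,0,0,0,0,255]]' 40; python3 -m pendant '[[-0.3,0,0,0,0,0,255],[-0.6,0,0,0,0,0,255],[-1,0,0,0,0,0,255],[-1,0,0,0,0,0,255]]'
python3 -c "
from h import *
a=np.radians(-5.2);c,s=np.cos(a),np.sin(a)
for n,x,y in (('file',-24,-40),('brush',-16,36)): print(n,433.8+c*x-s*y,-255.5+s*x+c*y)
plan(406.3+12,-293,125,-5.2)"
```

```text
clock: 17.28
eef_pos: [0.4498, 0.0748, 0.0084]
ee_rot: [0.487, -0.512, 0.488, 0.512]
ft_force: [0.1, 0.3, 1.5]
finger_gap: 0.608
clock: 17.78
eef_pos: [0.4503, 0.0745, 0.01]
ee_rot: [-0.489, 0.513, -0.487, -0.511]
ft_force: [-1.1, 1.5, 10.2]
finger_gap: 0.268
clock: 18.12
eef_pos: [0.4512, 0.0745, 0.1344]
ee_rot: [-0.49, 0.514, -0.485, -0.51]
ft_force: [0.0, -0.2, -0.2]
finger_gap: 0.27
file 406.2734712253055 -293.1601940198921
brush 421.1286225092646 -218.19804036666056
to (418.3, -293, 125, -5.2): 4 calls shift [ 0.02   0.106 -0.761] rows/call 2.2; turn 0.089 (1.1 rows); yaw now 2.8
```

```bash
python3 -m pendant '[[0,0,-0.76,0,0,0,255],[0,0,-0.76,0,0,0,255],[0,0,-0.76,0,0,0,255]]' >/dev/null; python3 -m pendant '[[0,0,-0.76,0,0,0,255],[0,0,-0.76,0,0,0,255],[0,0,-0.76,0,0,0,255]]' >/dev/null;  python3 -m pendant '[[0,0.15,-0.76,0,0,0,255],[0,0.15,-0.76,0,0,0,255],[0,0.15,-0.76,0,0,0,255]]' >/dev/null; python3 -m pendant '[[0.08,0.35,-0.765,0.089,0,0,255],[0.08,0.35,-0.765,0.089,0,0,255],[0.08,0.35,-0.765,0.089,0,0,255],[0.08,0.35,-0.765,0.089,0,0,255],[0.08,0.35,-0.765,0.089,0,0,255],[0.08,0.35,-0.765,0.089,0,0,255]]'
python3 - <<'E'
from h import *
p,w=look('w10'); print(T()[0],get_state()['finger_gap'])
print('tool tray',fittray(box(w,.28,.6,-.38,-.13,.046,.053),[.434,-.256,-.09]))
plan(408,-293,18,-5.2)
E
```

```text
clock: 19.37
eef_pos: [0.4073, -0.2928, 0.1188]
ee_rot: [0.522, -0.477, 0.522, 0.477]
ft_force: [0.9, -0.4, 0.2]
finger_gap: 0.272
[ 0.407539  -0.2924989  0.1187777] 0.26993324011691894
tool tray (array([ 433.70717948, -255.44623216]), np.float64(-5.329930627451873), np.float64(1.7122269582094882))
to (408, -293, 18, -5.2): 1 calls shift [ 0.84  -0.004 -0.004] rows/call 2.4; turn 0.000 (0.0 rows); yaw now -5.2
```

View pics/w10.png

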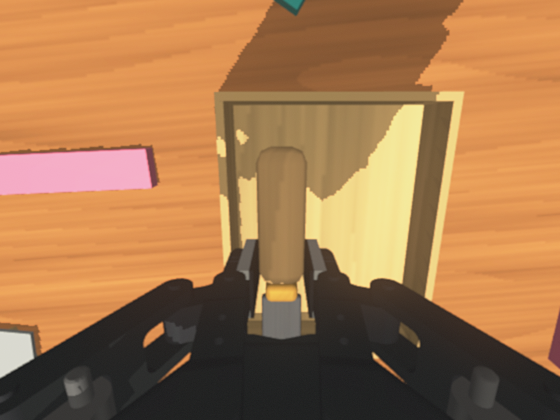

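The file is held at (282,230), inside the tray's left half. Lower and release, then go to the brush.

```bash
python3 -m pendant '[[0.3,0,0,0,0,0,255],[0.6,0,0,0,0,0,255],[0.84,0,0,0,0,0,255],[0.84,0,0,0,0,0,255],[0.84,0,0,0,0,0,255],[0.84,0,0,0,0,0,145],[0.84,0,0,0,0,0,145],[0.84,0,0,0,0,0,145],[0.84,0,0,0,0,0,145]]'; python3 -m pendant '[[-0.3,0,0,0,0,0,145],[-0.65,0,0,0,0,0,145],[-1,0,0,0,0,0,145]]'; python3 -m pendant '[[-0.8,0,0,0,0,0,0],[-0.8,0,0,0,0,0,0],[-0.8,0,0,0,0,0,0],[-0.8,0,0,0,0,0,0]]'
python3 - <<'E'
from h import *
p,w=look('w11'); print(T()[0])
a=np.radians(-5.3);c,s=np.cos(a),np.sin(a);D=w-np.array([.4338,-.2555,0]);W=np.stack([c*D[...,0]+s*D[...,1],-s*D[...,0]+c*D[...,1],D[...,2]],-1)
print('file',rect(box(W,-.102,.102,-.075,.0,.014,.045)))
plan(636,83,225,5)
E
```

```text
clock: 20.17
eef_pos: [0.4076, -0.2936, 0.0184]
ee_rot: [0.522, -0.477, 0.522, 0.476]
ft_force: [0.0, 0.1, -1.0]
finger_gap: 0.432
clock: 20.42
eef_pos: [0.4067, -0.2931, 0.1383]
ee_rot: [0.522, -0.476, 0.522, 0.477]
ft_force: [0.2, -0.2, 0.3]
finger_gap: 0.431
clock: 20.75
eef_pos: [0.408, -0.2942, 0.2371]
ee_rot: [0.522, -0.479, 0.522, 0.474]
ft_force: [0.6, 0.1, -0.5]
finger_gap: 0.971
[ 0.40738481 -0.29366414  0.23465055]
file (array([  2., -38.]), array([159.,  24.]), 0.2, array([18., 23., 28.]))
to (636, 83, 225, 5): 4 calls shift [ 0.02  -0.403  0.825] rows/call 2.6; turn -0.113 (1.4 rows); yaw now -5.2
```

```bash
python3 -m pendant '[[0,-0.4,0.825,0,0,0,0],[0,-0.4,0.825,0,0,0,0],[0,-0.4,0.825,0,0,0,0]]' >/dev/null; python3 -m pendant '[[0,-0.4,0.825,0,0,0,0],[0,-0.4,0.825,0,0,0,0],[0,-0.4,0.825,0,0,0,0]]' >/dev/null; python3 -m pendant '[[0,-0.4,0.825,0,0,0,0],[0,-0.4,0.825,0,0,0,0],[0,-0.4,0.825,0,0,0,0]]' >/dev/null; python3 -m pendant '[[0.08,-0.4,0.825,-0.113,0,0,0],[0.08,-0.4,0.825,-0.113,0,0,0],[0.08,-0.4,0.825,-0.113,0,0,0],[0.08,-0.4,0.825,-0.113,0,0,0],[0.08,-0.4,0.825,-0.113,0,0,0],[0.08,-0.4,0.825,-0.113,0,0,0]]'
python3 - <<'E'
from h import *
p,w=look('w12'); print(T()[0])
for o in cams.cut_out(p,'brush')[:2]: print(o['score'],o['box'],rect(w[o['region']]))
P=box(w,.57,.77,.03,.14,.008,.035);print(rect(P))
Q=P[P[:,0]<.655];Q=Q[Q[:,0]>.58];print('handle',rect(Q))
plan(650,83,8,5)
E
```

```text
clock: 22.05
eef_pos: [0.6337, 0.0831, 0.2217]
ee_rot: [0.477, -0.521, 0.479, 0.522]
ft_force: [-0.4, -0.7, -0.4]
finger_gap: 1.002
[0.63371888 0.08264963 0.22232691]
0.95 [267.7, 139.6, 35.3, 123.3] (array([669.,  89.]), array([168.,  45.]), 8.5, array([12., 18., 20.]))
(array([664.,  88.]), array([160.,  42.]), 8.3, array([14., 18., 20.]))
handle (array([621.,  82.]), array([71., 20.]), 8.6, array([11., 18., 20.]))
to (650, 83, 8, 5): 2 calls shift [ 0.895 -0.067 -0.003] rows/call 2.6; turn -0.001 (0.0 rows); yaw now 4.9
```

View pics/w12.png

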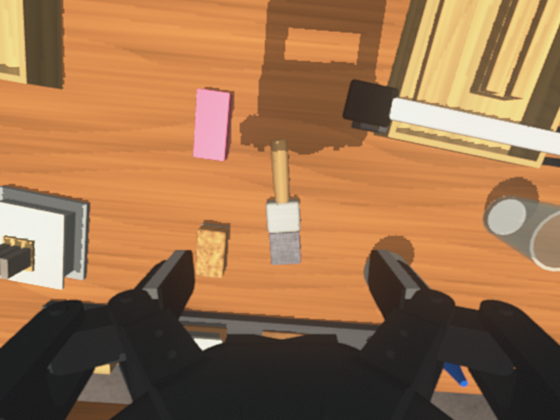

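The brush handle is at px (281,175), ferrule and bristles at (284,235). The sander at (212,250) and foam at (212,125) are clear of the fingers. Keeper arm is seen level.

```bash
python3 -m pendant '[[0.9,-0.095,0,-0.039,0,0,100],[0.9,-0.095,0,-0.039,0,0,100],[0.9,-0.095,0,-0.039,0,0,100]]' >/dev/null; python3 -m pendant '[[0.6,0,0,0,0,0,100],[0.895,0,0,0,0,0,100],[0.895,0,0,0,0,0,100],[0.895,0,0,0,0,0,100],[0.895,0,0,0,0,0,100]]' ;python3 -m pendant '[[0,0,0,0,0,0,255],[0,0,0,0,0,0,255],[0,0,0,0,0,0,255],[0,0,0,0,0,0,255],[0,0,0,0,0,0,255],[0,0,0,0,0,0,255]]' 40; python3 -m pendant '[[-0.3,0,0,0,0,0,255],[-0.6,0,0,0,0,0,255],[-1,0,0,0,0,0,255],[-1,0,0,0,0,0,255]]'
python3 -c "
from h import *
a=np.radians(-5.3);c,s=np.cos(a),np.sin(a)
x,y=-20,36
plan(433.8+c*x-s*y,-255.5+s*x+c*y,125,-5.3)"
```

```text
clock: 22.82
eef_pos: [0.6454, 0.0835, 0.0076]
ee_rot: [0.462, -0.535, 0.462, 0.536]
ft_force: [-0.0, -0.7, 0.4]
finger_gap: 0.602
clock: 23.32
eef_pos: [0.6468, 0.0843, 0.0104]
ee_rot: [-0.463, 0.537, -0.461, -0.535]
ft_force: [-1.7, -1.6, 8.6]
finger_gap: 0.199
clock: 23.65
eef_pos: [0.6483, 0.0846, 0.1361]
ee_rot: [-0.464, 0.538, -0.459, -0.533]
ft_force: [0.9, 0.1, -0.6]
finger_gap: 0.196
to (np.float64(417.2108471843846), np.float64(-217.80649911642382), 125, -5.3): 3 calls shift [ 0.031  0.759 -0.736] rows/call 3.0; turn 0.153 (1.9 rows); yaw now 8.5
```

```bash
python3 -m pendant '[[0,0.76,-0.736,0,0,0,255],[0,0.76,-0.736,0,0,0,255],[0,0.76,-0.736,0,0,0,255],[0,0.76,-0.736,0,0,0,255]]' >/dev/null; python3 -m pendant '[[0,0.76,-0.736,0,0,0,255],[0,0.76,-0.736,0,0,0,255],[0,0.76,-0.736,0,0,0,255],[0,0.76,-0.736,0,0,0,255]]' >/dev/null; python3 -m pendant '[[0.09,0.76,-0.736,0.153,0,0,255],[0.09,0.76,-0.736,0.153,0,0,255],[0.09,0.76,-0.736,0.153,0,0,255],[0.09,0.76,-0.736,0.153,0,0,255],[0.09,0.76,-0.736,0.153,0,0,255],[0.09,0.76,-0.736,0.153,0,0,255]]'
python3 - <<'E'
from h import *
p,w=look('w13'); print(T()[0],get_state()['finger_gap'])
a=np.radians(-5.3);c,s=np.cos(a),np.sin(a);D=w-np.array([.4338,-.2555,0]);W=np.stack([c*D[...,0]+s*D[...,1],-s*D[...,0]+c*D[...,1],D[...,2]],-1)
print('held',rect(box(W,-.15,.15,.0,.08,.095,.14)))
plan(417,-218,19,-5.3)
E
```

```text
clock: 24.82
eef_pos: [0.4146, -0.2181, 0.1178]
ee_rot: [0.523, -0.477, 0.523, 0.476]
ft_force: [0.7, 0.1, -0.0]
finger_gap: 0.194
[ 0.41487839 -0.21754416  0.11764439] 0.1969282334438626
held (array([-31.,  37.]), array([108.,  43.]), -9.8, array([121., 126., 133.]))
to (417, -218, 19, -5.3): 1 calls shift [ 0.822 -0.018 -0.002] rows/call 2.4; turn 0.000 (0.0 rows); yaw now -5.3
```

```bash
python3 -m pendant '[[0.3,-0.03,0,0,0,0,255],[0.6,-0.03,0,0,0,0,255],[0.82,-0.03,0,0,0,0,255],[0.83,-0.03,0,0,0,0,255],[0.83,-0.03,0,0,0,0,255],[0.83,-0.03,0,0,0,0,160],[0.83,-0.03,0,0,0,0,160],[0.83,-0.03,0,0,0,0,160],[0.83,-0.03,0,0,0,0,160]]'; python3 -m pendant '[[-0.3,0,0,0,0,0,160],[-0.65,0,0,0,0,0,160],[-1,0,0,0,0,0,160]]'; python3 -m pendant '[[-1,0,0,0,0,0,0],[-1,0,0,0,0,0,0],[-1,0,0,0,0,0,0],[-1,0,0,0,0,0,0],[-1,0,0,0,0,0,0]]'
python3 - <<'E'
from h import *
p,w=look('w14'); t=cams.snapshot('top'); tw=cloud(t)
for m in (w,tw):
  for nm,o,yaw,items in (('tool',[.4338,-.2555,0],-5.3,dict(file=(-.102,.102,-.075,-.012,.014,.045),brush=(-.102,.102,0,.075,.014,.045))),('timber',[.4707,.2865,0],-6.3,dict(batten=(-.102,.06,-.075,-.01,.014,.03),block=(-.102,.06,0,.075,.028,.042)))):
    a=np.radians(yaw);c,s=np.cos(a),np.sin(a);D=m-np.array(o);W=np.stack([c*D[...,0]+s*D[...,1],-s*D[...,0]+c*D[...,1],D[...,2]],-1)
    for n,b in items.items():
        P=box(W,*b)
        if len(P)>20: print(n,rect(P))
P=box(tw,.515,.57,.12,.2,.06,.2);print('pad z',np.percentile(P[:,2],[5,50,95]))
for n in ['foam','sander','glue','jar','tape','model']:
    o=cams.cut_out(t,n)[:1]
    if o: print(n,rect(tw[o[0]['region']])[0])
v=cv2.imread('pics/w14.png');u=t['img'][120:280,140:400];u=cv2.resize(u,(560,345))
cv2.imwrite('pics/fin.png',cv2.resize(np.vstack([v[:250],u]),None,fx=.98,fy=.98))
print(get_state()['clock'])
E
```

```text
clock: 25.62
eef_pos: [0.4183, -0.2185, 0.0187]
ee_rot: [0.523, -0.477, 0.522, 0.476]
ft_force: [0.6, -0.1, -0.1]
finger_gap: 0.375
clock: 25.87
eef_pos: [0.4172, -0.218, 0.1384]
ee_rot: [0.523, -0.476, 0.523, 0.477]
ft_force: [0.9, -0.9, 0.4]
finger_gap: 0.372
clock: 26.28
eef_pos: [0.418, -0.2185, 0.2593]
ee_rot: [0.523, -0.478, 0.522, 0.474]
ft_force: [0.5, -0.5, -0.8]
finger_gap: 0.997
file (array([  2., -38.]), array([160.,  24.]), 0.2, array([18., 22., 28.]))
brush (array([-1., 38.]), array([159.,  42.]), 0.4, array([20., 24., 26.]))
batten (array([-16., -42.]), array([152.,  63.]), -0.6, array([15., 20., 27.]))
block (array([-16.,  39.]), array([122.,  71.]), -0.5, array([29., 35., 41.]))
pad z [0.06981716 0.07811926 0.08663925]
foam [577.  -4.]
sander [477. 275.]
glue [762. 246.]
jar [661. 376.]
tape [ 664. -404.]
model [ 738. -225.]
26.6833
```

View pics/fin.png

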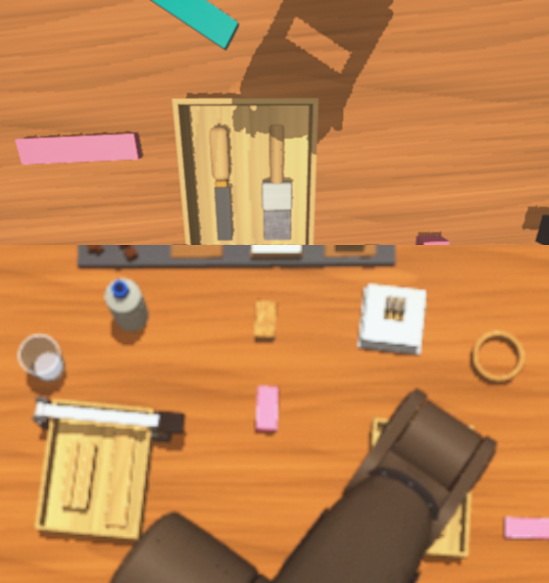

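All four pieces lie in their trays: file (220,180) and brush (277,180), block (80,475) and batten (118,480). The arm is level and the bystanders are in place. The detector's "sander" at (477,275) was a false hit, since the picture shows it unmoved at (265,320). Handing in.

```bash
python3 -c "
from h import *
print(env.finish_job())"
```

```text
the job is handed in; nothing more can be done
None
```

I finished the bench and handed the job in at about 27 s of the 72 s allowed. The hand-in gave no verdict.

- **Timber tray:** I placed the block, then the batten, while the keeper arm was still up. In the tray's frame they measured (-12, 31) and (-15, -38) mm, inside the walls and below the rim.
- **Keeper arm:** I pressed it with shut fingers to about 26 N. It stayed level when released, with the pad at about 78 mm in the last check, so the catch holds.
- **Tool tray:** The file measured (2, -38) mm and the brush (-1, 38) mm in the tray's frame. Both are fully inside and no higher than 28 mm above the bench.
- **Everything else:** The last pictures showed foam, jar, tape and model within about 4 mm of where they started. I had no starting measurement for the glue bottle, but it looked unmoved.

**Checks that disagreed:**
- The detector's final "sander" was a false hit on the timber tray; the picture shows the sander where it was.
- The last top-camera fits of the batten and block were too coarse, giving wrong sizes, so I relied on the close wrist measurement and the picture.
- The wrist and top cameras disagreed by 2–6 mm in y on some positions, within the grip and placing margins.

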